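# Turn the tasting carousel to the red gooseberries

## Task

A customer at the market stall wants to taste the red gooseberries: turn the tasting carousel by pushing gently with a fingertip against its wooden arms until the tub of dark red gooseberries stands squarely in front of the blue arrow on the base board, then take the hand away. Only push the arms, never grip them, and do not touch or lift the tubs, nor move the mushroom, jar and big tub standing around the carousel.

Things in the scene. Friction and masses are not known exactly. Their poses are not given: they have to be found in the camera images.
- tub_red: THE TUB WANTED: clear plastic tasting tub, 54 mm in diameter, 45 mm high plus a low heap (in all 57 mm), loose in a shallow socket of the carousel about 3 mm wider all round, with a dark rim; origin at the centre of its underside. Filled with dark red gooseberries
- tub_green: clear plastic tasting tub, 54 mm in diameter, 45 mm high plus a low heap (in all 57 mm), loose in a shallow socket of the carousel about 3 mm wider all round, with a dark rim; origin at the centre of its underside. Filled with green gooseberries
- tub_yellow: clear plastic tasting tub, 54 mm in diameter, 45 mm high plus a low heap (in all 57 mm), loose in a shallow socket of the carousel about 3 mm wider all round, with a dark rim; origin at the centre of its underside. Filled with yellow chanterelle mushrooms
- tub_brown: clear plastic tasting tub, 54 mm in diameter, 45 mm high plus a low heap (in all 57 mm), loose in a shallow socket of the carousel about 3 mm wider all round, with a dark rim; origin at the centre of its underside. Filled with brown mushroom caps
- axis (a point): point on the carousel's fixed vertical axis, on top of its steel hub, 80 mm above the table. The carousel: a fixed round white base board (360 mm diameter, 15 mm thick), over it a plywood disc (200 mm diameter, its top 47 mm above the table) that turns freely either way without end stops and stays where it is left (moderate friction: about 1 to 2 N of push at an arm's end). Four sockets, centred 60 mm from the axis, hold the four tubs, midway (45 degrees) between the arms
- arrow (a point): on the upper face of the fixed base board, on the centre line of the blue arrow painted there, 165 mm from the axis. The arrow points at the axis; it lies somewhere on the side away from the robot (within about 46 degrees of straight ahead)
- gate (a point): fixed point on the line from the axis to the arrow, 60 mm from the axis, 47 mm above the table: where the middle of the wanted tub's underside belongs
- arm0 (a point): one of the carousel's four light wooden arms, radial bars at right angles, 12 mm wide and 24 mm high (53 to 77 mm above the table), reaching 160 mm from the axis, so 60 mm beyond the disc; beneath that free length is open air down to the base board (15 mm). This point lies in the bar, 155 mm from the axis, 65 mm above the table
- arm1 (a point): one of the carousel's four light wooden arms, radial bars at right angles, 12 mm wide and 24 mm high (53 to 77 mm above the table), reaching 160 mm from the axis, so 60 mm beyond the disc; beneath that free length is open air down to the base board (15 mm). This point lies in the bar, 155 mm from the axis, 65 mm above the table; seen from above it is 90 degrees counter-clockwise from arm0
- arm2 (a point): one of the carousel's four light wooden arms, radial bars at right angles, 12 mm wide and 24 mm high (53 to 77 mm above the table), reaching 160 mm from the axis, so 60 mm beyond the disc; beneath that free length is open air down to the base board (15 mm). This point lies in the bar, 155 mm from the axis, 65 mm above the table; seen from above it is 180 degrees counter-clockwise from arm0
- arm3 (a point): one of the carousel's four light wooden arms, radial bars at right angles, 12 mm wide and 24 mm high (53 to 77 mm above the table), reaching 160 mm from the axis, so 60 mm beyond the disc; beneath that free length is open air down to the base board (15 mm). This point lies in the bar, 155 mm from the axis, 65 mm above the table; seen from above it is 270 degrees counter-clockwise from arm0
- bolete: bystander: one big mushroom standing upright, brown cap 68 mm wide, 80 mm high; origin at the centre of its foot
- honey: bystander: amber glass jar with a white cap, 64 mm in diameter, 85 mm high; origin at the centre of its underside
- big_tub: bystander: big clear tub of gooseberries, 84 mm wide at the rim, 113 mm high; origin at the centre of its underside
- rotor: the turning part of the carousel (disc, hub and four arms); origin on the axis at table height, its x axis along arm0, z up
Mind the look-alikes: they are no part of the job. Leave any turquoise look-alike of the tub_green alone.

How it is judged:
On the way, in this order (a step that is already met when the one before it is completed fails the run):
1. a finger pushes on the carousel (contact force between the fingers and rotor above 0.2 N), for 0.02 s.
2. the tub of red gooseberries comes to the arrow (horizontal distance between tub_red and gate below 0.014 m), for 0.2 s.
At the end, for the whole second after the job is handed in: The red gooseberry tub's centre is within 14 mm of the point in front of the arrow, all four tubs stand upright and still in their sockets, and the mushroom, jar and big tub are upright within 20 mm of where they stood (horizontal distance between tub_red and gate below 0.014 m and height (world z) of tub_red between 0.043 and 0.052 m and angle between each of tub_red, tub_green, tub_yellow, tub_brown's own z axis and vertical below 0.1 rad and linear speed of each of tub_red, tub_green, tub_yellow, tub_brown below 0.02 m/s and horizontal distance between each of tub_red, tub_green, tub_yellow, tub_brown and axis below 0.066 m and height (world z) of tub_green between 0.043 and 0.052 m and height (world z) of tub_yellow between 0.043 and 0.052 m and height (world z) of tub_brown between 0.043 and 0.052 m and distance of each of bolete, honey, big_tub from where it was at the start of the episode below 0.02 m and angle between each of bolete, honey, big_tub's own z axis and vertical below 0.15 rad); the robot touches nothing.
It fails at once if a tub on the carousel is touched by the robot (contact force between any of the fingers, the arm and tub_red above 0.5 N or contact force between any of the fingers, the arm and tub_green above 0.5 N or contact force between any of the fingers, the arm and tub_yellow above 0.5 N or contact force between any of the fingers, the arm and tub_brown above 0.5 N).
It fails at once if a tub is lifted, spilled or leaves its socket (height (world z) of any of tub_red, tub_green, tub_yellow, tub_brown above 0.056 m or angle between any of tub_red, tub_green, tub_yellow, tub_brown's own z axis and vertical above 0.3 rad or horizontal distance between any of tub_red, tub_green, tub_yellow, tub_brown and axis above 0.072 m).
It fails at once if the mushroom, the jar or the big tub beside the carousel is moved (distance of any of bolete, honey, big_tub from where it was at the start of the episode above 0.02 m).
It fails at once if the carousel is gripped or shoved hard (over 25 N) instead of pushed gently (contact force between the fingers and rotor above 25 N).
It fails at once if the carousel is worked with some part of the robot other than the fingers (contact force between the arm and rotor above 3 N).
It also fails if it takes over 67 s, if anything falls off the work surface, if the arm or the gripper's body presses on something with over 40 N, if the wrist force passes 120 N, or if a joint passes its speed limit or range.

## Robot

A 6-joint arm with a two-finger parallel gripper is mounted at the origin on the work surface. World frame = base frame: x ahead of the robot, y to its left, z up, the work surface at z = 0. Lengths are in m, angles in rad, forces in N, time in s.
With the tool pointing down it reaches from about 0.35 to 0.975 m from the base axis. Payload 4.9 kg.
Tool frame: the origin (TCP) lies midway between the tips of the shut fingers; the grasp point (between the pads) lies manip.grip_depth behind it (manip.grip_depth is the distance from the TCP to the grasp point, in m); z points along the fingers, x is the direction in which the jaws open and shut, and the axes are right-handed (so a half turn about z gives the same grasp; the last joint's range is limited). The gripper opens to 85 mm and grips with 20 to 120 N. Pads are 22 mm wide; open, the fingers measure 114 mm over their backs; the gripper's body (76 mm by 85 mm) begins 54 mm behind the grasp point. The pads swing forward as they close: fully open they stand 13 mm farther back than shut.
Start: joints at [1.09, 0.053, 1.613, -0, 1.476, -0.119], TCP at [0.221, 0.585, 0.231] pointing down, gripper open.
Joint ranges: [-3.01, 3.01], [-1.01, 2.22], [0.06, 2.58], [-1.02, 4.17], [0.09, 2.62], [-3.14, 3.14]. Speed limits (rad/s): [2.57, 2.57, 3.14, 3.14, 3.14, 3.14].

## Interface

Orientations are given as a unit quaternion [w, x, y, z].
In Python, from plant import state, grab_frame, ticket, manip gives the robot as it stands.
- The arm moves only by the tool carry_out, never from a script. Its argument "moves" is a list that holds one entry, the list of rows, each a list of 7 numbers: the turn, a rotation vector about the tool's x, y, z each as a share of 5 degrees, from -1 to 1, then the shift along the tool's x, y, z each as a share of 0.04 m, from -1 to 1, then the gripper command: -1 is shut, 1 is fully open, values between are in proportion. A call has 1 to 8 rows; each row shifts and turns the commanded pose from where the row before left it, along the tool's axes as they then stand; what a row does not reach is not made up. A row lasts 1/12 s, in which the tool goes at most 41.7 mm and 7.16 degrees, less where a joint would pass 70% of its speed; a pose out of reach is approached as far as the arm can. A call with a number of a shift or a turn outside -1 to 1 is refused whole. A call with a gripper value outside its range is refused whole. The fingers move at their own pace and stop on an object; the grip force is fixed at half the most. Time passes only in rows, so rows that do not move let the fingers close. It gives the time, the measured TCP pose, the force and the opening at its end, in the units of the state.
- state(): the state, without advancing time (a new reading comes with each control period).
- grab_frame(name): name is "side" or "top" or "wrist"; returns a dict with "frame" (400x640x3 uint8, red, green, blue), "z_map" (400x640 float32, m along the optical axis (not along the pixel's ray), 0 where there is no reading), "K" (3x3 intrinsics, pixels), "world_from_camera" (4x4, takes a point from camera to world coordinates); the wrist camera has in their place "hand_eye" (4x4, takes a point from camera to tool coordinates, whose origin is the TCP and whose axes are the tool frame's). Camera axes: x right, y down, z forward; pixel columns grow to the right and rows downward; lengths in m; the calibration is good to about 2 mm. A picture is of the moment at which its call begins: read the wrist's pose just before it.
- ticket.job_done(): hands the job in, once; it reports no verdict.
The state is a dict: "time": time; "joint_pos": joint angles; "joint_vel": joint speeds; "joint_efforts": joint torques, N m; "tool_pos": TCP position; "tool_rot": TCP orientation; "contact_force": force on the tool from outside, world axes, zero at the start; "ft_torque": the same for the moment, N m; "gripper_width": opening from 0.0 (shut) to 1.0 (fully open).
Only numpy, scipy, OpenCV 4.12 (cv2) and the standard library are available. Lean on these libraries where they do the work, as an engineer would, in place of code of your own. Each camera call takes 0.05 s, during which the arm holds its last target.

## Working session

There is one attempt and no reset: what is moved stays moved. The work goes in short steps, Python scripts to look and compute and a tool call to move; the robot and the scene stay as the last step left them, time stands still between calls to the robot, and variables do not carry over. Pictures are saved under pics/ and viewed, and the job is handed in when it is done.

Besides the shell and the picture viewer there is one more tool, called after "Emit:" as name(argument=value, ...), one argument or row to a line, values as JSON. carry_out: Moves the arm, as the interface text tells. Shift numbers are shares of 0.04 m and turn numbers shares of 5 degrees, none past 1 either way. Its arguments: {"type":"object","properties":{"moves":{"type":"array"}},"required":["moves"]}

```bash
mkdir -p pics
python3 - <<'E'
from plant import state, grab_frame, manip
import cv2,numpy as np
s=state();print(s['time'],s['tool_pos'],s['tool_rot'],s['contact_force'],manip.grip_depth)
for n in('top','side'):
    f=grab_frame(n);cv2.imwrite(f'pics/{n}0.png',f['frame'][:,:,::-1]);print(n,f['K'],f['world_from_camera'])
    np.savez(f'{n}0.npz',**f)
E
```

```text
0.0 [0.22092158 0.58397489 0.23007601] [ 4.77852950e-04  8.22784798e-01  5.68352109e-01 -9.09991893e-04] [ 0.36002724 -0.11794493 -0.23733227] 0.0187
top [[378.31230739   0.         322.77396417]
 [  0.         378.31230739 193.47584132]
 [  0.           0.           1.        ]] [[ 0.02496393 -0.991127    0.13055296  0.48238108]
 [-0.99921783 -0.0207322   0.03367336  0.02477999]
 [-0.03066792 -0.13129147 -0.99086933  0.88085465]
 [ 0.          0.          0.          1.        ]]
side [[372.26039127   0.         316.22394007]
 [  0.         372.26039127 196.81167586]
 [  0.           0.           1.        ]] [[ 0.68443853 -0.47752885  0.5509175   0.18981833]
 [-0.72906773 -0.45040308  0.51536135 -0.37249869]
 [ 0.00203503 -0.75438933 -0.65642409  0.57644689]
 [ 0.          0.          0.          1.        ]]
```

View pics/top0.png

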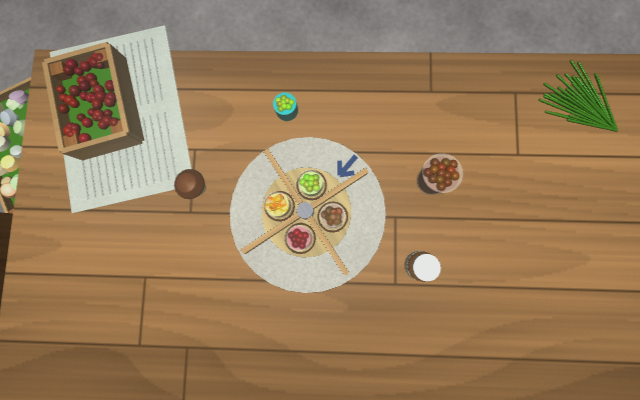

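View pics/side0.png

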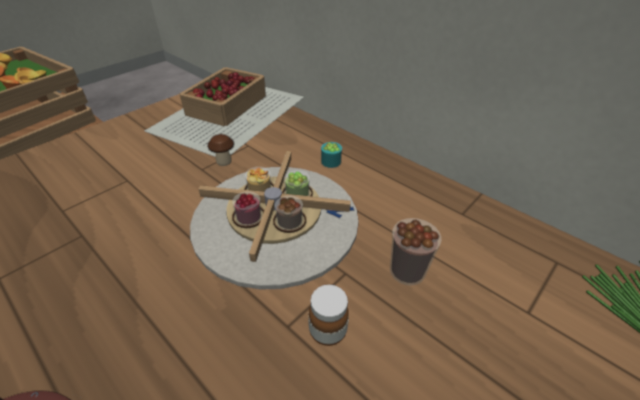

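The top view shows the hub at about (305,210), the red tub at (299,238), the blue arrow near (347,165), and the arm ends at (267,155), (366,171), (345,272) and (245,250). The bolete is at (189,184), the honey jar at (425,266) and the big tub at (441,174).

```bash
cat > h.py <<'E'
import cv2,numpy as np
def cast(f,uv,z):
    K,T=f['K'],f['world_from_camera']
    uv=np.atleast_2d(uv).astype(float)
    d=np.c_[(uv[:,0]-K[0,2])/K[0,0],(uv[:,1]-K[1,2])/K[1,1],np.ones(len(uv))]@T[:3,:3].T
    o=T[:3,3];return o+d*((z-o[2])/d[:,2])[:,None]
def cloud(f):
    z=f['z_map'];v,u=np.mgrid[:400,:640];K,T=f['K'],f['world_from_camera']
    P=np.stack([(u-K[0,2])/K[0,0]*z,(v-K[1,2])/K[1,1]*z,z],-1)
    return P@T[:3,:3].T+T[:3,3]
def comps(m,mn=15):
    n,l,s,c=cv2.connectedComponentsWithStats(m.astype(np.uint8))
    return [(l==i,s[i],c[i]) for i in range(1,n) if s[i][4]>=mn]
def measure(f,verbose=1):
    hsv=cv2.cvtColor(np.ascontiguousarray(f['frame']),cv2.COLOR_RGB2HSV);H,S,V=[hsv[...,i].astype(int) for i in range(3)]
    P=cloud(f);out={}
    # coarse hub region: disk top = white board
    board=(S<60)&(V>110)&(P[...,2]<.03)&(P[...,2]>.005)
    c=max(comps(board),key=lambda c:c[1][4]) ; 
    ys,xs=np.nonzero(c[0]);hull=cv2.convexHull(np.c_[xs,ys].astype(np.int32)).reshape(-1,2)
    W=cast(f,hull,.015)[:,:2]
    A=np.c_[2*W,np.ones(len(W))];q=np.linalg.lstsq(A,(W**2).sum(1),rcond=None)[0]
    ax=q[:2];out['axis']=ax;print('board c',ax,'R',np.sqrt(q[2]+ax@ax))
    near=np.hypot(P[...,0]-ax[0],P[...,1]-ax[1])
    blue=(H>95)&(H<130)&(S>90)&(near<.19)&(near>.09)
    ys,xs=np.nonzero(blue);a=cast(f,np.c_[xs,ys],.015)[:,:2]
    m=a.mean(0)-ax;print('arrow n',len(a),m+ax,'r',np.hypot(*m),'ang',np.degrees(np.arctan2(m[1],m[0])))
    out['arrow']=a
    for nm,msk in dict(red=((H<8)|(H>168))&(S>120)&(near<.1)).items():
        for mm,st,cc in comps(msk&(P[...,2]>.07)):
            p=cast(f,[cc],.1)[0,:2];d=p-ax;print(nm,st[4],cc,p,'r',np.hypot(*d),'ang',np.degrees(np.arctan2(d[1],d[0])),'z',np.median(P[...,2][mm]))
    # hub
    # arms: beyond disc, height 65..85
    arm=(near>.108)&(near<.165)&(P[...,2]>.06)&(P[...,2]<.09)
    for mm,st,cc in comps(arm,20):
        ys,xs=np.nonzero(mm);w=cast(f,np.c_[xs,ys],.077)[:,:2]
        d=w.mean(0)-ax;v=np.linalg.svd(w-w.mean(0))[2][0];v=v*np.sign(v@d)
        print('arm',st[4],w.mean(0).round(4),'r',np.hypot(*d).round(4),'ang',np.degrees(np.arctan2(d[1],d[0])).round(2),'dir',np.degrees(np.arctan2(v[1],v[0])).round(2),'rmax',np.hypot(*(w-ax).T).max().round(4),'z',np.median(P[...,2][mm]).round(4))
    return out,P,(H,S,V)
E
python3 - <<'E'
from h import *
for n in('top','side'):
    f=dict(np.load(n+'0.npz'));print(n);o,P,(H,S,V)=measure(f)
    for mm,st,cc in comps((P[...,2]>.06)&(P[...,0]<.85)&(P[...,2]<.2),60):
        q=P[mm];print('obj',st[4],cc.round(),np.median(q,0).round(3),q.min(0).round(3),q.max(0).round(3))
f=dict(np.load('top0.npz'));cv2.imwrite('pics/crop0.png',cv2.resize(f['frame'][125:305,215:400,::-1],None,fx=3.2,fy=3.2,interpolation=2))
E
```

```text
top
board c [0.55180075 0.09006566] R 0.17876974739059
arrow n 186 [0.65878666 0.00250145] r 0.13825149054170943 ang -39.299121314504475
red 241 [298.25311203 237.82572614] [0.49229011 0.0994298 ] r 0.060242877838079016 ang 171.0576930416721 z 0.09697149070900679
arm 128 [0.6616 0.1665] r 0.1338 ang 34.85 dir 35.29 rmax 0.1597 z 0.0771
arm 148 [ 0.6274 -0.0199] r 0.1334 ang -55.51 dir -54.2 rmax 0.1595 z 0.0774
arm 157 [0.4751 0.1993] r 0.1335 ang 125.07 dir 124.44 rmax 0.1597 z 0.0773
arm 144 [0.4418 0.014 ] r 0.1338 ang -145.32 dir -144.84 rmax 0.1592 z 0.0775
obj 3948 [ 88. 112.] [0.767 0.589 0.073] [0.667 0.489 0.06 ] [0.85  0.699 0.08 ]
obj 140 [ 84. 120.] [0.746 0.595 0.07 ] [0.731 0.582 0.061] [0.763 0.617 0.078]
obj 1817 [305. 211.] [0.549 0.089 0.078] [ 0.42  -0.042  0.06 ] [0.684 0.222 0.086]
obj 1382 [441. 174.] [ 0.631 -0.191  0.104] [ 0.593 -0.237  0.06 ] [ 0.676 -0.153  0.116]
obj 640 [188. 183.] [0.605 0.348 0.073] [0.574 0.321 0.06 ] [0.639 0.384 0.081]
obj 540 [310. 183.] [0.609 0.079 0.094] [0.584 0.054 0.06 ] [0.636 0.107 0.102]
obj 560 [277. 204.] [0.561 0.147 0.0
[... 666 characters left out ...]
ng 128.28 dir 115.12 rmax 0.159 z 0.0745
arm 256 [ 0.6235 -0.0249] r 0.1348 ang -58.55 dir -57.57 rmax 0.1611 z 0.0739
arm 240 [0.4393 0.0074] r 0.1407 ang -144.01 dir -141.76 rmax 0.1714 z 0.0768
obj 1661 [28. 72.] [0.412 1.106 0.074] [0.298 1.035 0.06 ] [0.531 1.439 0.094]
obj 1455 [215.  92.] [0.757 0.582 0.073] [0.669 0.489 0.06 ] [0.85  0.696 0.081]
obj 330 [220. 142.] [0.601 0.339 0.071] [0.577 0.319 0.06 ] [0.637 0.373 0.081]
obj 4590 [273. 199.] [0.541 0.077 0.079] [ 0.42  -0.043  0.06 ] [0.689 0.222 0.103]
obj 1946 [415. 242.] [ 0.62  -0.202  0.101] [ 0.594 -0.236  0.06 ] [ 0.679 -0.153  0.114]
obj 1246 [329. 305.] [ 0.435 -0.17   0.085] [ 0.412 -0.195  0.06 ] [ 0.469 -0.137  0.089]
```

View pics/crop0.png

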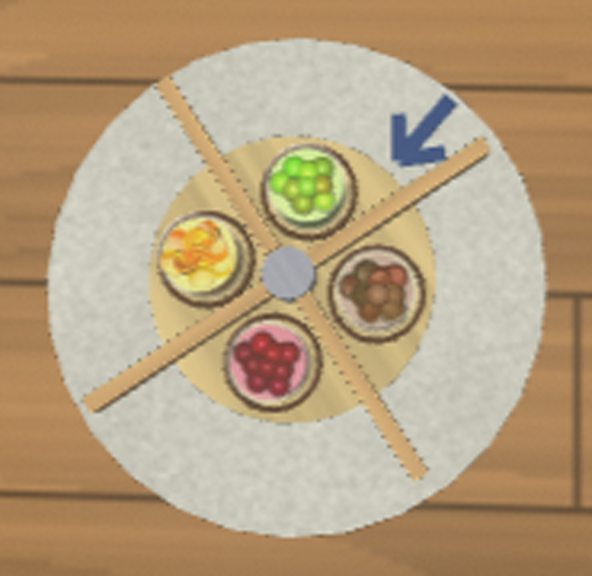

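Run:
```python
from h import *
ax=np.array([.5515,.090])
for n,z in(('top',.015),('side',.015)):
    f=dict(np.load(n+'0.npz'));hsv=cv2.cvtColor(f['frame'],cv2.COLOR_RGB2HSV);H,S,V=[hsv[...,i].astype(int) for i in range(3)]
    P=cloud(f);near=np.hypot(P[...,0]-ax[0],P[...,1]-ax[1])
    m=(H>95)&(H<130)&(S>70)&(near<.19)&(near>.08)
    ys,xs=np.nonzero(m);d=cast(f,np.c_[xs,ys],.015)[:,:2]-ax
    r=np.hypot(*d.T);a=np.degrees(np.arctan2(d[:,1],d[:,0]))
    for lo in np.arange(.09,.185,.01):
        k=(r>=lo)&(r<lo+.01)
        if k.sum():print(n,round(lo,3),k.sum(),a[k].min().round(1),a[k].mean().round(1),a[k].max().round(1), 'mid off mm',(lo*1000*np.radians(a[k].max()-a[k].min())).round(1))
    t=d[r>.15];print('tail',t.mean(0)+ax, np.degrees(np.arctan2(*t.mean(0)[::-1])))
```

```text
top 0.11 14 -42.5 -39.4 -36.1 mid off mm 12.3
top 0.12 47 -46.2 -39.3 -32.9 mid off mm 27.9
top 0.13 62 -48.7 -39.3 -30.1 mid off mm 42.2
top 0.14 31 -48.0 -39.0 -29.6 mid off mm 44.9
top 0.15 19 -40.9 -39.0 -37.1 mid off mm 9.9
top 0.16 18 -40.5 -39.0 -37.4 mid off mm 8.7
top 0.17 7 -40.5 -39.0 -37.7 mid off mm 8.4
tail [ 0.67735786 -0.01192695] -39.00254566971038
side 0.11 4 -40.0 -39.1 -38.1 mid off mm 3.5
side 0.12 15 -43.3 -40.5 -38.4 mid off mm 10.2
side 0.13 17 -46.1 -43.0 -39.1 mid off mm 15.8
side 0.14 3 -46.1 -45.3 -44.8 mid off mm 3.1
side 0.16 3 -38.7 -38.2 -37.5 mid off mm 3.3
side 0.17 3 -38.8 -38.0 -37.6 mid off mm 3.5
tail [ 0.68515956 -0.01485416] -38.113715558021006
```

Emit:
carry_out(
  moves=[
    [[0,0,-1,0,0,0,-1],[0,0,-1,0,0,0,-1],[0,0,-1,0,0,0,-1],[0,0,-1,0,0,0,-1],[0,0,-0.14,0,0,0,-1],[0,0,0,0,0,0,-1]],
  ],
)

```text
time: 0.6
tool_pos: [0.2211, 0.5843, 0.2307]
tool_rot: [0.0, 0.708, 0.706, -0.0]
contact_force: [0.6, -0.8, 1.1]
gripper_width: 0.14
```

Emit:
carry_out(
  moves=[
    [[0,0,0,-0.75,0.62,0,-1],[0,0,0,-0.75,0.62,0,-1],[0,0,0,-0.75,0.62,0,-1],[0,0,0,-0.75,0.62,0,-1],[0,0,0,-0.75,0.62,0,-1],[0,0,0,-0.75,0.62,0,-1],[0,0,0,-0.75,0.62,0,-1],[0,0,0,-0.75,0.62,0,-1]],
  ],
)

```text
time: 1.27
tool_pos: [0.4203, 0.3428, 0.2313]
tool_rot: [0.0, 0.708, 0.706, 0.0]
contact_force: [0.5, -0.2, -0.6]
gripper_width: 0.002
```

Emit:
carry_out(
  moves=[
    [[0,0,0,-0.75,0.62,0,-1],[0,0,0,-0.75,0.62,0,-1],[0,0,0,-0.75,0.62,0,-1],[0,0,0,-0.75,0.62,0,-1],[0,0,0,0,0,0,-1],[0,0,0,0,0,0,-1],[0,0,0,0,0,0,-1]],
  ],
)

```text
time: 1.85
tool_pos: [0.5184, 0.2245, 0.231]
tool_rot: [-0.0, 0.708, 0.706, -0.0]
contact_force: [0.4, 0.7, 0.5]
gripper_width: -0.002
```

Emit:
carry_out(
  moves=[
    [[0,0,0,0,0,0.8,-1],[0,0,0,0,0,0.8,-1],[0,0,0,0,0,0.8,-1],[0,0,0,0,0,0.8,-1],[0,0,0,0,0,0.8,-1],[0,0,0,0,0,0.4,-1],[0,0,0,0,0,0,-1]],
  ],
)

```text
time: 2.43
tool_pos: [0.5137, 0.2248, 0.05]
tool_rot: [-0.003, 0.707, 0.708, -0.004]
contact_force: [-0.3, 0.6, 0.2]
gripper_width: -0.001
```

Run:
```python
from plant import state, grab_frame
from h import *
f=grab_frame('side');cv2.imwrite('pics/s1.png',f['frame'][60:320,120:480,::-1].repeat(2,0).repeat(2,1))
print(state()['tool_pos'],state()['time'])
```

```text
[0.51580692 0.22515609 0.05290317] 2.4833
```

View pics/s1.png

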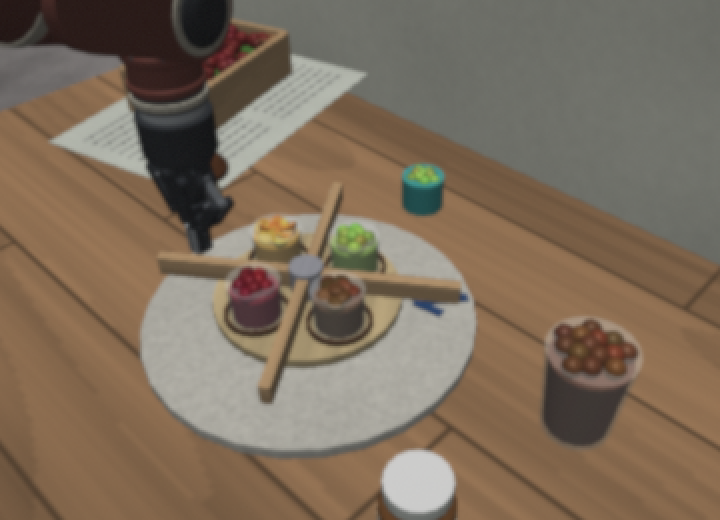

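Run:
```python
import numpy as np
ax=np.array([.5515,.090]);R=.138
th=np.radians(np.arange(104,276,4.));p=ax+R*np.c_[np.cos(th),np.sin(th)]
d=np.diff(p,axis=0)/.04
for i in range(len(d)): print(round(np.degrees(th[i+1])),np.round(d[i,1],2),np.round(d[i,0],2),p[i+1].round(3))
```

```text
108 -0.07 -0.23 [0.509 0.221]
112 -0.08 -0.23 [0.5   0.218]
116 -0.1 -0.22 [0.491 0.214]
120 -0.11 -0.21 [0.483 0.21 ]
124 -0.13 -0.2 [0.474 0.204]
128 -0.14 -0.19 [0.467 0.199]
132 -0.15 -0.18 [0.459 0.193]
136 -0.17 -0.17 [0.452 0.186]
140 -0.18 -0.16 [0.446 0.179]
144 -0.19 -0.15 [0.44  0.171]
148 -0.2 -0.13 [0.434 0.163]
152 -0.21 -0.12 [0.43  0.155]
156 -0.22 -0.11 [0.425 0.146]
160 -0.22 -0.09 [0.422 0.137]
164 -0.23 -0.07 [0.419 0.128]
168 -0.23 -0.06 [0.417 0.119]
172 -0.24 -0.04 [0.415 0.109]
176 -0.24 -0.03 [0.414 0.1  ]
180 -0.24 -0.01 [0.414 0.09 ]
184 -0.24 0.01 [0.414 0.08 ]
188 -0.24 0.03 [0.415 0.071]
192 -0.24 0.04 [0.417 0.061]
196 -0.23 0.06 [0.419 0.052]
200 -0.23 0.07 [0.422 0.043]
204 -0.22 0.09 [0.425 0.034]
208 -0.22 0.11 [0.43  0.025]
212 -0.21 0.12 [0.434 0.017]
216 -0.2 0.13 [0.44  0.009]
220 -0.19 0.15 [0.446 0.001]
224 -0.18 0.16 [ 0.452 -0.006]
228 -0.17 0.17 [ 0.459 -0.013]
232 -0.15 0.18 [ 0.467 -0.019]
236 -0.14 0.19 [ 0.474 -0.024]
240 -0.13 0.2 [ 0.482 -0.03 ]
244 -0.11 0.21 [ 0.491 -0.034]
248 -0.1 0.22 [ 0.5   -0.038]
252 -0.08 0.23 [ 0.509 -0.041]
256 -0.07 0.23 [ 0.518 -0.044]
260 -0.05 0.24 [ 0.528 -0.046]
264 -0.03 0.24 [ 0.537 -0.047]
268 -0.02 0.24 [ 0.547 -0.048]
272 0.0 0.24 [ 0.556 -0.048]
```

Emit:
carry_out(
  moves=[
    [[0,0,0,-0.07,-0.23,0,-1],[0,0,0,-0.04,-0.12,0,-1],[0,0,0,-0.04,-0.11,0,-1],[0,0,0,-0.05,-0.11,0,-1],[0,0,0,-0.05,-0.11,0,-1],[0,0,0,-0.05,-0.11,0,-1],[0,0,0,-0.06,-0.1,0,-1],[0,0,0,-0.06,-0.1,0,-1]],
  ],
)

```text
time: 3.15
tool_pos: [0.4792, 0.2074, 0.0558]
tool_rot: [0.0, 0.707, 0.707, 0.001]
contact_force: [1.5, 0.5, 0.0]
gripper_width: 0.0
```

Emit:
carry_out(
  moves=[
    [[0,0,0,-0.13,-0.2,0,-1],[0,0,0,-0.14,-0.19,0,-1],[0,0,0,-0.15,-0.18,0,-1],[0,0,0,-0.17,-0.17,0,-1]],
  ],
)

```text
time: 3.48
tool_pos: [0.4484, 0.1834, 0.0551]
tool_rot: [-0.0, 0.707, 0.707, -0.0]
contact_force: [0.6, 0.6, 0.6]
gripper_width: -0.003
```

Emit:
carry_out(
  moves=[
    [[0,0,0,-0.18,-0.16,0,-1],[0,0,0,-0.19,-0.15,0,-1],[0,0,0,-0.2,-0.13,0,-1],[0,0,0,-0.21,-0.12,0,-1],[0,0,0,-0.22,-0.11,0,-1],[0,0,0,-0.22,-0.09,0,-1],[0,0,0,-0.23,-0.07,0,-1]],
  ],
)

```text
time: 4.07
tool_pos: [0.4157, 0.1252, 0.0553]
tool_rot: [-0.0, 0.707, 0.707, -0.0]
contact_force: [1.0, 0.6, -1.3]
gripper_width: 0.0
```

Run:
```python
from plant import state, grab_frame
from h import *
f=grab_frame('top');cv2.imwrite('pics/t2.png',f['frame'][100:320,180:500,::-1].repeat(2,0).repeat(2,1))
print(state()['tool_pos'],state()['time']);measure(f)
```

```text
[0.41513919 0.12399082 0.05497467] 4.1167
board c [0.55788973 0.06279329] R 0.1577065504467498
arrow n 185 [0.65889746 0.00245766] r 0.11765606648962183 ang -30.851427899493398
red 240 [321.81666667 232.35833333] [0.50463605 0.05127095] r 0.05448595531064746 ang -167.7912742739407 z 0.09695779043838909
arm 125 [0.6872 0.0763] r 0.13 ang 5.95 dir -5.54 rmax 0.1532 z 0.0776
arm 160 [0.5623 0.199 ] r 0.1363 ang 88.13 dir 83.71 rmax 0.1651 z 0.0773
arm 74 [ 0.5363 -0.056 ] r 0.1208 ang -100.31 dir -93.06 rmax 0.1332 z 0.0773
```

View pics/t2.png

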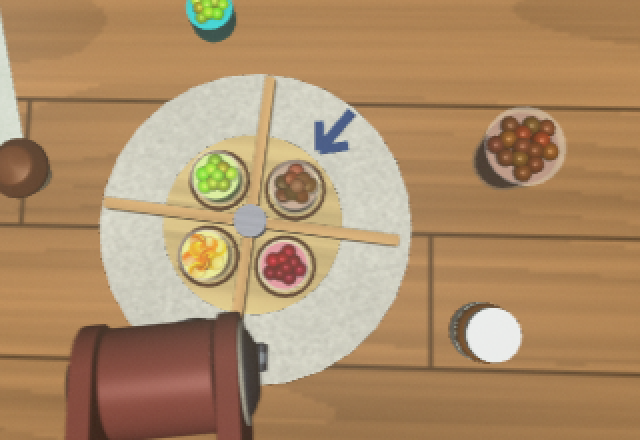

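Emit:
carry_out(
  moves=[
    [[0,0,0,-0.23,-0.05,0,-1],[0,0,0,-0.24,-0.03,0,-1],[0,0,0,-0.24,-0.02,0,-1],[0,0,0,-0.24,0,0,-1],[0,0,0,-0.24,0.02,0,-1],[0,0,0,-0.24,0.04,0,-1],[0,0,0,-0.23,0.05,0,-1],[0,0,0,-0.23,0.06,0,-1]],
  ],
)

```text
time: 4.78
tool_pos: [0.419, 0.0495, 0.0552]
tool_rot: [-0.0, 0.707, 0.707, -0.0]
contact_force: [0.1, 1.2, 0.7]
gripper_width: -0.005
```

Emit:
carry_out(
  moves=[
    [[0,0,0,-0.22,0.08,0,-1],[0,0,0,-0.22,0.1,0,-1],[0,0,0,-0.22,0.11,0,-1],[0,0,0,-0.21,0.12,0,-1],[0,0,0,-0.2,0.14,0,-1],[0,0,0,-0.18,0.15,0,-1]],
  ],
)

```text
time: 5.28
tool_pos: [0.4473, -0.0005, 0.0552]
tool_rot: [-0.0, 0.707, 0.707, -0.0]
contact_force: [-0.4, 2.1, 0.9]
gripper_width: -0.002
```

Emit:
carry_out(
  moves=[
    [[0,0,0,-0.18,0.16,0,-1],[0,0,0,-0.17,0.17,0,-1],[0,0,0,-0.15,0.18,0,-1],[0,0,0,-0.14,0.19,0,-1],[0,0,0,-0.13,0.2,0,-1],[0,0,0,-0.11,0.21,0,-1],[0,0,0,-0.1,0.22,0,-1],[0,0,0,0,0,0,-1]],
  ],
)

```text
time: 5.95
tool_pos: [0.5022, -0.0398, 0.0558]
tool_rot: [0.001, 0.707, 0.707, 0.0]
contact_force: [0.8, 0.0, 0.6]
gripper_width: -0.0
```

```bash
cat > m2.py <<'E'
from plant import state, grab_frame
from h import *
import sys
n=sys.argv[1];f=grab_frame('top');cv2.imwrite(f'pics/{n}.png',f['frame'][100:320,180:500,::-1].repeat(2,0).repeat(2,1))
p=np.array(state()['tool_pos']);ax=np.array([.5515,.090]);t=p[:2]-ax
print(p,state()['time'],'finger ang',np.degrees(np.arctan2(t[1],t[0])),np.hypot(*t))
P=cloud(f);near=np.hypot(P[...,0]-ax[0],P[...,1]-ax[1])
for mm,st,cc in comps((near>.02)&(near<.158)&(P[...,2]>.071)&(P[...,2]<.082),60):
    ys,xs=np.nonzero(mm);w=cast(f,np.c_[xs,ys],.077)[:,:2]-ax
    r=np.hypot(*w.T);k=r>.1;w=w[k]
    if len(w)>20:
        for q in range(4):
            a=np.degrees(np.arctan2(w[:,1],w[:,0]));b=((a+45)//90)%4==q
            if b.sum()>20:
                mw=w[b].mean(0);print('arm',b.sum(),np.degrees(np.arctan2(mw[1],mw[0])).round(2),np.hypot(*mw).round(3))
hsv=cv2.cvtColor(np.ascontiguousarray(f['frame']),cv2.COLOR_RGB2HSV);H,S,V=[hsv[...,i].astype(int) for i in range(3)]
for mm,st,cc in comps(((H<8)|(H>168))&(S>120)&(near<.1)&(P[...,2]>.06)):
    d=cast(f,[cc],.1)[0,:2]-ax;print('red',st[4],d+ax,np.hypot(*d),np.degrees(np.arctan2(d[1],d[0])),'err mm',1000*np.hypot(*(d-.06*np.array([np.cos(np.radians(-39.1)),np.sin(np.radians(-39.1))]))))
E
python3 m2.py t3
```

```text
[ 0.50134127 -0.03944676  0.05568698] 6.0 finger ang -111.18062065216677 0.13882493164203435
arm 150 -12.71 0.129
arm 153 77.06 0.129
arm 168 167.03 0.129
red 238 [0.58344852 0.03863504] 0.060490221883487495 -58.11877422413496 err mm 19.911962950735518
red 314 [ 0.52631271 -0.00206572] 0.09544892216813305 -105.3005564865978 err mm 89.93577096419729
```

View pics/t3.png

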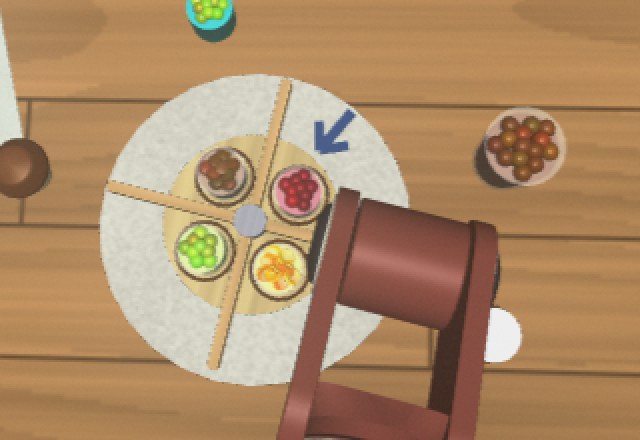

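Emit:
carry_out(
  moves=[
    [[0,0,0,-0.05,0.15,0,-1],[0,0,0,-0.05,0.15,0,-1],[0,0,0,-0.04,0.15,0,-1],[0,0,0,-0.03,0.15,0,-1],[0,0,0,-0.02,0.15,0,-1],[0,0,0,-0.01,0.15,0,-1],[0,0,0,0,0,0,-1],[0,0,0,0,0,0,-1]],
  ],
)

```text
time: 6.67
tool_pos: [0.5368, -0.047, 0.0556]
tool_rot: [0.0, 0.707, 0.707, 0.0]
contact_force: [0.0, -0.0, -0.4]
gripper_width: 0.001
```

```bash
python3 m2.py t4
```

```text
[ 0.53643663 -0.04696638  0.05543987] 6.7167 finger ang -96.27608706964165 0.13779221296287603
arm 130 1.39 0.128
arm 149 91.37 0.128
arm 153 -179.0 0.13
red 628 [ 0.55197201 -0.00712934] 0.09713048927856376 -89.7215682407728 err mm 75.096742241284
red 239 [0.5948701  0.04788732] 0.06045199656405644 -44.15726327212245 err mm 5.333326511573997
```

Emit:
carry_out(
  moves=[
    [[0,0,0,0,0.07,0,-1],[0,0,0,0,0.07,0,-1],[0,0,0,0,0.07,0,-1],[0,0,0,0,0.06,0,-1],[0,0,0,0,0,0,-1],[0,0,0,0,0,0,-1]],
  ],
)

```text
time: 7.22
tool_pos: [0.5472, -0.0469, 0.0554]
tool_rot: [0.0, 0.707, 0.707, 0.0]
contact_force: [-0.3, -0.4, -0.2]
gripper_width: -0.001
```

```bash
python3 m2.py t5
```

```text
[ 0.54713786 -0.04688171  0.05540537] 7.2667 finger ang -91.82527954467324 0.13695120103683012
arm 149 5.39 0.129
arm 156 95.18 0.128
arm 165 -174.83 0.129
red 699 [ 0.55795592 -0.00505821] 0.09527718960210803 -86.11469634724361 err mm 69.87432615777027
red 237 [0.59774283 0.05106773] 0.060449318951523896 -40.09433834774485 err mm 1.1376379347525922
red 16 [ 0.5635683  -0.02410187] 0.11473831752681936 -83.96240088659682 err mm 83.69981643150919
```

Within about 1° of the arrow. I'll back the finger off the arm, lift it and move it clear.

Emit:
carry_out(
  moves=[
    [[0,0,0,0,-0.2,0,-1],[0,0,0,-0.1,-0.2,0,-1],[0,0,0,-0.1,0,0,-1],[0,0,0,0,0,-0.5,-1],[0,0,0,0,0,-0.8,-1],[0,0,0,0,0,-0.8,-1],[0,0,0,0,0,-0.8,-1],[0,0,0,0,0,-0.8,-1]],
  ],
)

```text
time: 7.93
tool_pos: [0.5303, -0.0552, 0.2047]
tool_rot: [0.0, 0.707, 0.707, -0.0]
contact_force: [0.3, 0.9, -0.0]
gripper_width: -0.001
```

Emit:
carry_out(
  moves=[
    [[0,0,0,-0.6,-0.4,-0.3,-1],[0,0,0,-0.7,-0.4,0,-1],[0,0,0,-0.7,-0.4,0,-1],[0,0,0,-0.7,-0.3,0,-1],[0,0,0,-0.7,-0.2,0,-1],[0,0,0,-0.7,0,0,-1],[0,0,0,-0.7,0,0,-1],[0,0,0,0,0,0,-1]],
  ],
)

```text
time: 8.6
tool_pos: [0.4618, -0.2509, 0.2155]
tool_rot: [0.001, 0.709, 0.705, -0.001]
contact_force: [-0.3, 0.3, 0.6]
gripper_width: 0.002
```

```bash
python3 m2.py t6
```

```text
[ 0.46200222 -0.24885107  0.21525945] 8.65 finger ang -104.79517403325816 0.3504709663728222
arm 149 5.37 0.128
arm 155 -84.65 0.129
arm 156 95.23 0.128
arm 165 -174.83 0.129
red 234 [0.5976089  0.05115254] 0.060292250119298986 -40.114657441774874 err mm 1.104484205893767
```

View pics/t6.png

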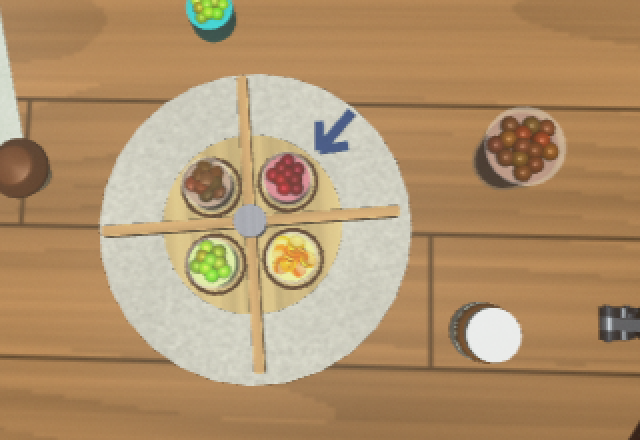

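The picture shows the red tub at (287,178), on the arrow's line. All four tubs are in their sockets, the bystanders look unmoved, and the hand is clear.

Run:
```python
from plant import ticket
print(ticket.job_done())
```

```text
the job is handed in; nothing more can be done
None
```

I turned the carousel about 150° counter-clockwise by pushing one arm with the shut fingertips. The red gooseberry tub now stands in front of the blue arrow, and I handed the job in at about 8.7 s with the hand clear.

- **Tub position:** in the last top view the red tub is about 1.1 mm from the target point. It sits at −40.1° against the arrow's −39.1°, and the arm angles also leave about 0.5–1°.
- **Push force:** the force read at the end of each move call never went above about 2.5 N.
- **Surroundings:** in the final picture all four tubs are in their sockets. The mushroom, jar and big tub look unmoved, but I checked them only by eye and did not measure them again.
- **Readings that disagreed:** the side camera put the arrow at −38.1° to −42° depending on which part was used, because an arm hid much of it. I used the clear top view instead. Partway through, a board-circle fit was thrown off by the robot blocking the view, so I kept the axis measured at the start.

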